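# Index the banding wheel and swing in the gauge pointer

### The job

Ready the clay bowl for banding: with a fingertip, gently push an arm of the banding wheel round until its red-tipped arm points straight at the gauge post, leaving the yellow pointer swung out until that is done. Then push the yellow pointer round on its post until it points straight at the middle of the wheel, with the wheel still set. Only push: the bowl riding on the wheel is not to be touched or lifted, the other pottery and tools stay where they are, and finish clear of everything.

Things in the scene. Friction and masses are not known exactly. Their poses are not given: they have to be found in the camera images.
- stand: decorating stand, fixed to the table: a white board 400 mm (x) by 480 mm (y), 12 mm thick, carrying the banding wheel and the gauge post. Origin on the table surface under the wheel's axis (the board's centre lies 60 mm towards its +y); its +y axis runs from the wheel's axis to the post, which stands 230 mm away; z up.
- wheel_axis (a point): the wheel's vertical axis at the wheel's top face, 83 mm above the table. The wheel is an aluminium disc of radius 95 mm, 15 mm thick, on a slim column over a 140 mm wide foot. Four straight level arms at 90 degrees stick out from its rim, to 160 mm from the axis. Below the arms, outside the foot, there is free room down to the board.
- red_tip (a point): point on the middle line of the red-tipped arm, 150 mm from the wheel's axis, 75 mm above the table (the arm ends 10 mm farther out). Each arm is a bar 16 mm wide and 14 mm high, underside 68 mm and top 82 mm above the table. Three arms are dark steel; the fourth has its outer 45 mm painted red.
- index (a point): fixed point 150 mm from the wheel's axis on the straight line to the post, 75 mm above the table: red_tip lies here when the red arm points straight at the post. Nothing stands here.
- wheel (a joint): angle of the wheel (rad), counter-clockwise from above positive; 0 (or any whole number of turns) when the red arm points at the post. Turns freely either way without stops in normal use; light friction (about 0.12 N m), it stays where it is left.
- post (a point): the pointer's vertical pivot on top of the gauge post, at the pointer's mid-height, 161 mm above the table. Post 20 mm thick on a foot 76 mm wide; a black hub 32 mm wide, up to 172 mm above the table, carries the pointer.
- pointer_tip (a point): tip of the gauge pointer, 160 mm from its pivot, 161 mm above the table. The pointer is a straight level yellow bar 12 mm wide and 14 mm high (underside 154 mm, top 168 mm above the table) reaching 135 mm from the pivot, then a thin brass needle 6 mm thick to 160 mm.
- rim_mark (a point): fixed point in the air 70 mm from the wheel's axis towards the post, 161 mm above the table: pointer_tip lies here when the pointer points straight at the wheel's axis.
- pointer (a joint): angle of the pointer (rad): 0 when it points straight at the wheel's axis, positive swung clockwise seen from above, out towards the robot's side. It starts at 1.2 to 1.7; stops at -0.7 and 2.2, none at 0; light friction (about 0.06 N m), it stays where it is left.
- bowl: loose brown clay bowl, 116 mm across the rim, 48 mm tall, standing in the middle of the wheel (rim 131 mm above the table) and riding round with it. Origin at the centre of its underside.
- glaze_jar: small blue lidded glaze jar, 54 mm across, 65 mm tall, standing on the stand's white board near its far left corner. Origin at its underside; a bystander.
- test_cup: small white cup, 60 mm across, 50 mm tall, on the stand's board near its near right corner. Origin at its underside; a bystander.
- brush: paint brush lying on the table to the left. Origin at its underside; a bystander.
- scraper: scraper lying on the table to the right. Origin at its underside; a bystander.
- mug: blue mug, 80 mm across, 90 mm tall, on the right of the table. Origin at its underside; a bystander.
- slip_bottle: white bottle with red cap, 60 mm across, 150 mm tall, on the left of the table. Origin at its underside; a bystander.
- rib: flat wooden rib, 90 x 45 x 12 mm, lying on the table to the left. Origin at its underside; a bystander.
Things that resemble listed ones, but are neither listed nor needed, are in the scene too. Leave any purple look-alike of the bowl alone.

How it is judged:
By the outcome, as a careful person would: the job done as asked, in the order asked, and still so for the second after the job is handed in, with the robot touching nothing.
It also fails if it takes over 64 s, if anything falls off the work surface, if the arm or the gripper's body presses on something with over 40 N, if the wrist force passes 120 N, or if a joint passes its speed limit or range.

### The arm

A 6-joint arm with a two-finger parallel gripper is mounted at the origin on the work surface. World frame = base frame: x ahead of the robot, y to its left, z up, the work surface at z = 0. Lengths are in m, angles in rad, forces in N, time in s.
With the tool pointing down it reaches from about 0.35 to 0.975 m from the base axis. Payload 4.9 kg.
Tool frame: the origin (TCP) lies at the very end of the fingers, on their centre line; the grasp point (between the pads) lies 19 mm behind it; z points along the fingers, x is the direction in which the jaws open and shut, and the axes are right-handed (so a half turn about z gives the same grasp; the last joint's range is limited). The gripper opens to 85 mm and grips with 20 to 120 N. Pads are 22 mm wide; open, the fingers measure 114 mm over their backs; the gripper's body (76 mm by 85 mm) begins 54 mm behind the grasp point. The pads swing forward as they close: fully open they stand 13 mm farther back than shut.
Start: joints at [1.044, 0.053, 1.613, -0, 1.476, -0.119], TCP at [0.248, 0.574, 0.231] pointing down, gripper open.
Joint ranges: [-3.01, 3.01], [-1.01, 2.22], [0.06, 2.58], [-1.02, 4.17], [0.09, 2.62], [-3.14, 3.14]. Speed limits (rad/s): [2.57, 2.57, 3.14, 3.14, 3.14, 3.14].

### API

Orientations are given as a unit quaternion [w, x, y, z].
In Python, from plant import manip, imaging gives the robot as it stands.
- The arm moves only by the shell command python3 -m pendant 'ROWS'. ROWS is JSON, a list that holds one entry, the list of rows, each a list of 7 numbers: the turn, a rotation vector about the world's x, y, z in units of pi rad (1.0 is pi rad), then the shift along the world's x, y, z in units of 250 mm (1.0 is 250 mm), then the opening, from 0 (shut) to 1 (fully open). In form: [[[ax, ay, az, tx, ty, tz, claw], ...]]. A call has 1 to 20 rows; each row shifts and turns the commanded pose from where the row before left it; what a row does not reach is not made up. A row lasts 1/8 s, in which the tool goes at most 62.5 mm and 10.7 degrees, less where a joint would pass 70% of its speed; a pose out of reach is approached as far as the arm can. A call with a number of a shift or a turn outside -1 to 1 is refused whole. A call with a gripper value outside its range is refused whole. The fingers move at their own pace and stop on an object; the grip force is fixed at half the most. Time passes only in rows, so rows that do not move let the fingers close. It gives the time, the measured TCP pose, the force and the opening at its end, in the units of the state.
- manip.state(): the state, without advancing time (a new reading comes with each control period).
- imaging.grab_frame(name): name is "side" or "top" or "wrist"; returns a dict with "frame" (420x560x3 uint8, blue, green, red), "mtx" (3x3 intrinsics, pixels), "world_to_cam" (4x4, takes a point from world to camera coordinates). Camera axes: x right, y down, z forward; pixel columns grow to the right and rows downward; lengths in m; the calibration is good to about 2 mm. The wrist camera is an equidistant fisheye: a pixel r from the principal point sees the ray r / f radians off the axis. A picture is of the moment at which its call begins. There is no depth.
- manip.job_done(): hands the job in, once; it reports no verdict.
The state is a dict: "time": time; "joint_pos": joint angles; "joint_vel": joint speeds; "joint_efforts": joint torques, N m; "tool_pos": TCP position; "tool_rot": TCP orientation; "contact_force": force on the tool from outside, world axes, zero at the start; "ft_torque": the same for the moment, N m; "gripper_width": opening from 0.0 (shut) to 1.0 (fully open).
Only numpy, scipy, OpenCV 4.12 (cv2) and the standard library are available. Lean on these libraries where they do the work, as an engineer would, in place of code of your own. Each camera call takes 0.05 s, during which the arm holds its last target. There are 200 camera calls.

## Working session

There is one attempt and no reset: what is moved stays moved. The work goes in short steps, Python scripts to look and compute and a shell command to move; the robot and the scene stay as the last step left them, time stands still between calls to the robot, and variables do not carry over. Pictures are saved under pics/ and viewed, about 8 in all and at most 12, crops included, and the job is handed in when it is done.

```bash
mkdir -p pics
cat > h.py <<'E'
import numpy as np, cv2
from plant import manip, imaging
def grab(n,f=None):
    d=imaging.grab_frame(n)
    if f: cv2.imwrite('pics/'+f,d['frame'])
    return d
def ray(d,px,z):
    "pixel (u,v) -> world point on plane z (pinhole)"
    K=d['mtx'];T=d['world_to_cam'];R=T[:3,:3];c=-R.T@T[:3,3]
    v=R.T@np.linalg.solve(K,[px[0],px[1],1.]);return c+v*(z-c[2])/v[2]
def proj(d,p):
    q=d['world_to_cam']@np.append(p,1);q=d['mtx']@q[:3];return q[:2]/q[2]
E
python3 - <<'E'
from h import *
a=grab('top','top0.png');b=grab('side','side0.png')
print(manip.state())
for d in(a,b):print(d['mtx'],d['world_to_cam'])
E
```

```text
{'time': 0.1, 'joint_pos': array([ 1.04400475e+00,  5.32944201e-02,  1.61414337e+00,  1.57912346e-05,
        1.47601989e+00, -1.18964610e-01]), 'joint_vel': array([-0.00044123, -0.00096875, -0.00259995,  0.00089357, -0.00151755,
       -0.00021392]), 'joint_efforts': array([ 6.52177223e-04, -3.94899380e+01, -3.71363354e+01, -1.51260720e-04,
        3.90261586e-03,  1.85898051e-05]), 'tool_pos': array([0.24757499, 0.57326135, 0.23019171]), 'tool_rot': array([ 4.09056294e-04,  8.35648140e-01,  5.49264341e-01, -8.38038006e-04]), 'contact_force': array([-0.29629623, -0.22226383,  0.37984081]), 'ft_torque': array([0.01019078, 0.01088376, 0.04610281]), 'gripper_width': 0.996947235180373}
[[391.8576327    0.         287.42510947]
 [  0.         391.8576327  207.31945233]
 [  0.           0.           1.        ]] [[ 0.00618001 -0.99966991  0.02493745 -0.03972797]
 [-0.99332798 -0.00900883 -0.11497116  0.57641538]
 [ 0.11515786 -0.02406055 -0.99305577  1.12525462]
 [ 0.          0.          0.          1.        ]]
[[381.2020778    0.         280.16901667]
 [  0.         381.2020778  209.29929369]
 [  0.           0.           1.        ]] [[ 9.23087413e-01 -3.84589881e-01 -5.01896339e-04 -5.28198919e-01]
 [-2.37348812e-01 -5.68653579e-01 -7.87590407e-01  2.22390126e-01]
 [ 3.02613896e-01  7.27133916e-01 -6.16198912e-01  1.25940753e+00]
 [ 0.00000000e+00  0.00000000e+00  0.00000000e+00  1.00000000e+00]]
```

View pics/top0.png

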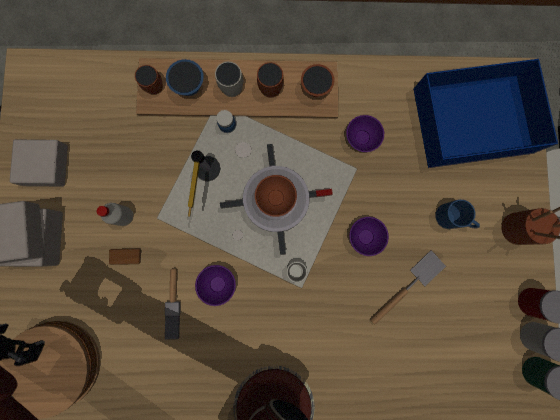

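View pics/side0.png

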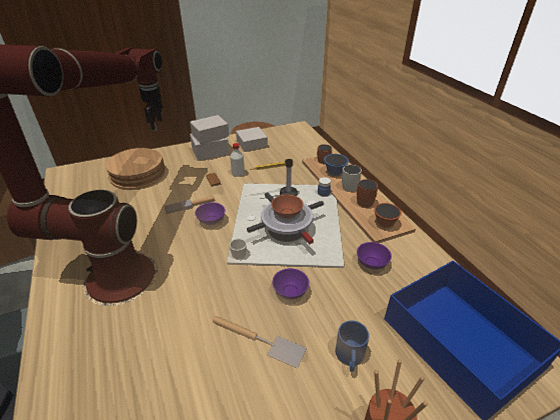

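Top view: wheel near (276,198), red arm at about (325,192) pointing right, dark arms near (270,150), (226,204), (282,247). The black hub is at (197,157), and the pointer runs down to about (190,218). Next I measure these.

Run:
```python
from h import *
d=grab('top');f=d['frame'];hsv=cv2.cvtColor(f,cv2.COLOR_BGR2HSV)
def comps(m,box,n=3):
    x0,y0,x1,y1=box;k=np.zeros_like(m);k[y0:y1,x0:x1]=m[y0:y1,x0:x1]
    _,lab,st,ce=cv2.connectedComponentsWithStats(k)
    for i in np.argsort(-st[1:,4])[:n]+1: print('  ',st[i],ce[i].round(1))
    return lab
red=cv2.inRange(hsv,(0,150,70),(6,255,255))|cv2.inRange(hsv,(172,150,70),(180,255,255))
dark=cv2.inRange(f,(0,0,0),(75,75,75))
yel=cv2.inRange(hsv,(18,150,110),(32,255,255))
print('red');comps(red,(305,175,345,210),2)
for n,b in dict(A=(258,140,285,166),B=(215,192,243,215),C=(270,232,295,258),hub=(186,145,207,167)).items():
    print(n);comps(dark,b,2)
print('yel');l=comps(yel,(170,145,215,235),2)
ys,xs=np.nonzero(l);print(cv2.fitLine(np.c_[xs,ys].astype(np.float32),2,0,.01,.01).ravel(), ys.min(),ys.max())
cv2.imwrite('pics/topc.png',cv2.resize(f[100:300,150:350],(800,800),interpolation=cv2.INTER_CUBIC)[:600*4//3][:800][0:600])
```

```text
red
   [316 189  16   7  88] [323.8 192.1]
A
   [267 144   8  22 138] [270.5 154.4]
B
   [220 198  23  11 166] [231.3 203.2]
C
   [277 232   9  23 140] [281.3 242.6]
hub
   [191 150  16  17 189] [199.2 158.2]
yel
   [188 163  10  44 162] [192.6 184.7]
   [189 208   2   8   8] [189.1 211.5]
[ 1.4514735e-01 -9.8941004e-01  1.9242352e+02  1.8591765e+02] 163 215
```

View pics/topc.png

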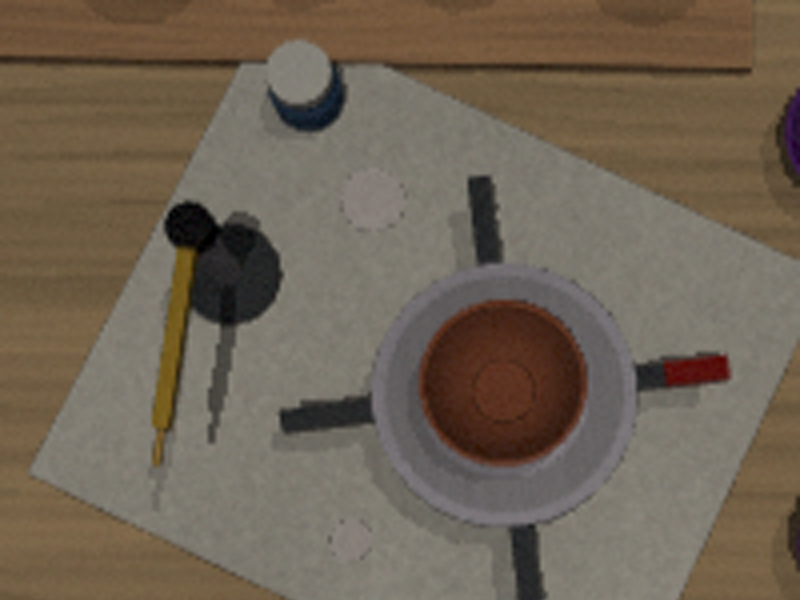

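The crop (4x, offset (150,100)) shows the hub at full-frame (197.5,156.5) and the needle tip at (189.3,216.2). The arm ends are red (332.2,192), A (270,144.2) and B (220.2,205); the disc centre is about (276,198.5).

Run:
```python
from h import *
d=grab('top');side=grab('side')
z=.082
P={k:ray(d,p,z)[:2] for k,p in dict(red=(332.2,192),A=(270,144.2),B=(220.2,205),C=(282,254.5)).items()}
ax=(P['red']+P['B'])/2; ax2=(P['A']+P['C'])/2
hub=ray(d,(197.5,156.5),.172)[:2];disc=ray(d,(276,198.5),.083)[:2];tip=ray(d,(189.3,216.2),.164)[:2]
print(P,'axis',ax,ax2,disc,'hub',hub,'tip',tip,'|pt|',np.linalg.norm(tip-hub))
print([np.linalg.norm(p-ax) for p in P.values()],'post d',np.linalg.norm(hub-disc))
ang=lambda v:np.arctan2(v[1],v[0])
c=(ax+ax2+disc)/3
print('dir post',ang(hub-c),'red',ang(P['red']-P['B']),'wheel',ang(P['red']-P['B'])-ang(hub-c),'pointer',-(ang(tip-hub)-ang(c-hub)))
for p in (np.append(hub,.172),np.append(c,.083),np.append(P['red'],.075)):print(proj(side,p))
```

```text
{'red': array([ 0.61629128, -0.16175249]), 'A': array([0.753917  , 0.01724076]), 'B': array([0.57597661, 0.15573711]), 'C': array([ 0.43827749, -0.01982442])} axis [ 0.59613394 -0.00300769] [ 0.59609725 -0.00129183] [ 0.59587866 -0.00156927] hub [0.69290488 0.20512079] tip [0.53604106 0.22285606] |pt| 0.15786323071113645
[np.float64(0.16001946268240952), np.float64(0.15907700586998585), np.float64(0.16001946268240955), np.float64(0.15874968504391898)] post d 0.22833062018864314
dir post 1.133248348856485 red -1.4444927643521195 wheel -2.5777411132086048 pointer -5.03735352060486
[288.34612796 160.35173619]
[286.4084874  213.87851699]
[310.75334654 241.7162125 ]
```

The stand frame is consistent: axis (0.596,-0.002) and post (0.693,0.205). The wheel has to turn +148° CCW, and the pointer is at about +1.25 rad. I'll push arm C from the near side round by the right, well away from the post and pointer.

```bash
python3 -m pendant '[[[0,0,0,0.07,-0.18,0,0],[0,0,0,0.07,-0.184,0,0],[0,0,0,0.07,-0.184,0,0],[0,0,0,0.07,-0.184,0,0],[0,0,0,0.07,-0.184,0,0],[0,0,0,0.07,-0.184,0,0],[0,0,0,0.07,-0.184,0,0],[0,0,0,0.07,-0.184,0,0],[0,0,0,0.07,-0.184,0,0],[0,0,0,0.07,-0.184,0,0],[0,0,0,0.07,-0.184,0,0],[0,0,0,0.07,-0.184,0,0],[0,0,0,0,0,0,0]]]'
python3 - <<'E'
from h import *
d=grab('top','top1.png'); print(ray(d,(296.5,270),.06))
c=np.array([.596,-.002]);r=.14
# 20 rows of push, angles 172 -> -43
a=np.radians(np.r_[172,np.linspace(177,317,24)]);p=c+r*np.c_[np.cos(a),np.sin(a)]
print(p[0],'\n',(np.diff(p,axis=0)/.25).round(3).tolist())
E
```

```text
time: 1.88
tool_pos: [0.4584, 0.0203, 0.2312]
tool_rot: [0.0, 0.837, 0.547, -0.0]
contact_force: [-0.3, -0.2, -0.3]
gripper_width: -0.001
[ 0.39473533 -0.06157912  0.06      ]
[0.45736247 0.01748423] 
 [[-0.005, -0.049], [0.0, -0.059], [0.006, -0.059], [0.013, -0.058], [0.019, -0.056], [0.025, -0.054], [0.03, -0.051], [0.035, -0.048], [0.04, -0.044], [0.045, -0.039], [0.049, -0.034], [0.052, -0.029], [0.055, -0.023], [0.057, -0.017], [0.058, -0.011], [0.059, -0.005], [0.059, 0.001], [0.059, 0.008], [0.058, 0.014], [0.056, 0.02], [0.054, 0.026], [0.051, 0.031], [0.047, 0.037], [0.043, 0.041]]
```

View pics/top1.png

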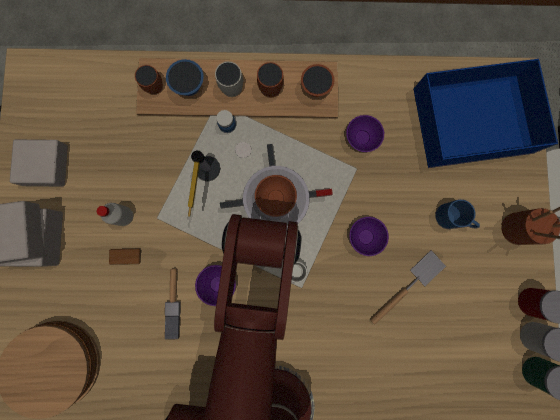

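Picture: the arm is over the near side of the wheel and nothing is disturbed. Now I descend beside arm C and start the push.

```bash
python3 -m pendant '[[[0,0,0,0,0,-0.08,0],[0,0,0,0,0,-0.08,0],[0,0,0,0,0,-0.08,0],[0,0,0,0,0,-0.08,0],[0,0,0,0,0,-0.08,0],[0,0,0,0,0,-0.08,0],[0,0,0,0,0,-0.08,0],[0,0,0,0,0,-0.08,0],[0,0,0,0,0,0,0],[0,0,0,-0.003,-0.02,0,0],[0,0,0,-0.002,-0.02,0,0],[0,0,0,0,-0.02,0,0],[0,0,0,0,-0.02,0,0],[0,0,0,0,-0.03,0,0],[0,0,0,0.006,-0.03,0,0],[0,0,0,0.006,-0.03,0,0],[0,0,0,0.006,-0.03,0,0]]]'
python3 -c "
from h import *
s=manip.state();p=s['tool_pos'][:2]-[.596,-.002];print(np.hypot(*p),np.degrees(np.arctan2(p[1],p[0])))"
```

```text
time: 4.05
tool_pos: [0.4613, -0.0278, 0.0714]
tool_rot: [0.0, 0.836, 0.549, 0.0]
contact_force: [0.6, 1.5, 1.2]
gripper_width: -0.005
0.13713312626806418 -169.13863017969285
```

```bash
python3 -c "
from h import *
c=np.array([.596,-.002]);a=np.radians(np.linspace(190.86,285,20));r=np.linspace(.137,.14,20)
p=c+r[:,None]*np.c_[np.cos(a),np.sin(a)];print((np.diff(p,axis=0)/.25).round(3).tolist())"
```

```text
[[0.01, -0.046], [0.014, -0.045], [0.018, -0.044], [0.022, -0.042], [0.026, -0.04], [0.029, -0.038], [0.032, -0.035], [0.035, -0.032], [0.038, -0.029], [0.04, -0.026], [0.042, -0.022], [0.044, -0.019], [0.046, -0.015], [0.047, -0.011], [0.048, -0.007], [0.048, -0.003], [0.048, 0.002], [0.048, 0.006], [0.047, 0.01]]
```

```bash
python3 -m pendant '[[[0,0,0,0.01,-0.046,0,0],[0,0,0,0.014,-0.045,0,0],[0,0,0,0.018,-0.044,0,0],[0,0,0,0.022,-0.042,0,0],[0,0,0,0.026,-0.04,0,0],[0,0,0,0.029,-0.038,0,0],[0,0,0,0.032,-0.035,0,0],[0,0,0,0.035,-0.032,0,0],[0,0,0,0.038,-0.029,0,0],[0,0,0,0.04,-0.026,0,0],[0,0,0,0.042,-0.022,0,0],[0,0,0,0.044,-0.019,0,0],[0,0,0,0.046,-0.015,0,0],[0,0,0,0.047,-0.011,0,0],[0,0,0,0.048,-0.007,0,0],[0,0,0,0.048,-0.003,0,0],[0,0,0,0.04,0.002,0,0],[0,0,0,0.03,0.004,0,0],[0,0,0,0,0,0,0]]]'
python3 - <<'E'
from h import *
s=manip.state();p=s['tool_pos'][:2]-[.596,-.002];print(np.hypot(*p),np.degrees(np.arctan2(p[1],p[0])))
d=grab('top','top2.png')
E
```

```text
time: 6.42
tool_pos: [0.6141, -0.1393, 0.0715]
tool_rot: [0.0, 0.836, 0.549, 0.0]
contact_force: [-0.4, 0.5, 0.2]
gripper_width: -0.001
0.13844343963303563 -82.485637863371
```

View pics/top2.png

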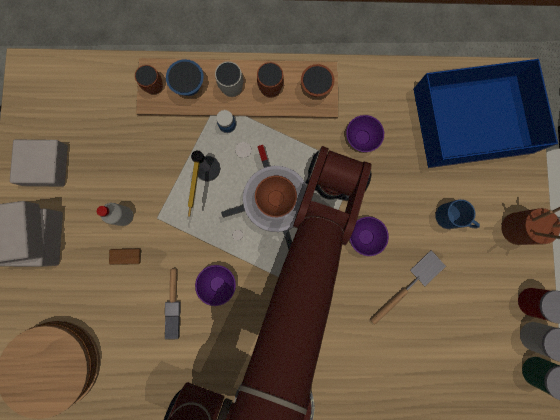

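The red arm is now up at about (262,150), the bowl is still centred, and the finger is behind arm C. I measure the angle for the rest of the push.

```bash
cat >> h.py <<'E'
C=np.array([.596,-.002]);HUB=np.array([.6929,.2051])
def redang(d):
    f=d['frame'];hsv=cv2.cvtColor(f,cv2.COLOR_BGR2HSV)
    m=cv2.inRange(hsv,(0,150,60),(6,255,255))|cv2.inRange(hsv,(172,150,60),(180,255,255))
    _,lab,st,ce=cv2.connectedComponentsWithStats(m)
    best=[(st[i,4],i) for i in range(1,len(st)) if st[i,4]>30 and .10<np.linalg.norm(ray(d,ce[i],.08)[:2]-C)<.17]
    i=max(best)[1];ys,xs=np.nonzero(lab==i)
    P=np.array([ray(d,(x,y),.081)[:2] for x,y in zip(xs,ys)])
    q=P.mean(0)-C
    l=cv2.fitLine(P.astype(np.float32),2,0,.001,.001).ravel()
    l=l if l[:2]@q>0 else -l
    return np.degrees(np.arctan2(q[1],q[0])),np.degrees(np.arctan2(l[1],l[0])),np.linalg.norm(q)
E
python3 - <<'E'
from h import *
d=grab('top');print(redang(d), np.degrees(np.arctan2(*(HUB-C)[::-1])))
c=C;a=np.radians(np.linspace(277.5,321.5,11));r=.1385
p=c+r*np.c_[np.cos(a),np.sin(a)];print((np.diff(p,axis=0)/.25).round(3).tolist())
E
```

```text
(np.float64(17.47362000050834), np.float32(17.245146), np.float64(0.13985946612734348)) 64.92558065818433
[[0.042, 0.007], [0.041, 0.01], [0.04, 0.013], [0.039, 0.017], [0.038, 0.02], [0.036, 0.022], [0.034, 0.025], [0.032, 0.028], [0.03, 0.03], [0.028, 0.032]]
```

```bash
python3 -m pendant '[[[0,0,0,0.02,0.003,0,0],[0,0,0,0.022,0.004,0,0],[0,0,0,0.041,0.01,0,0],[0,0,0,0.04,0.013,0,0],[0,0,0,0.039,0.017,0,0],[0,0,0,0.038,0.02,0,0],[0,0,0,0.036,0.022,0,0],[0,0,0,0.034,0.025,0,0],[0,0,0,0.032,0.028,0,0],[0,0,0,0.03,0.03,0,0],[0,0,0,0.014,0.016,0,0],[0,0,0,0,0,0,0]]]'
python3 - <<'E'
from h import *
s=manip.state();p=s['tool_pos'][:2]-[.596,-.002];print(np.hypot(*p),np.degrees(np.arctan2(p[1],p[0])))
d=grab('top','top3.png');print(redang(d))
E
```

```text
time: 8.02
tool_pos: [0.7002, -0.0919, 0.0713]
tool_rot: [0.0, 0.836, 0.549, 0.0]
contact_force: [0.3, 0.1, -0.4]
gripper_width: 0.0
0.1376475475713779 -40.77155530070213
(np.float64(58.16666104519955), np.float32(58.844944), np.float64(0.14047579780147956))
```

The red arm is at about 58.5°. Before the final nudge I check the reference direction from the board edges in the first picture.

Run:
```python
from h import *
d=grab('top');f=cv2.imread('pics/top0.png');hsv=cv2.cvtColor(f,cv2.COLOR_BGR2HSV)
m=((hsv[...,1]<75)&(hsv[...,2]>80)).astype(np.uint8)
def edge(rows=None,cols=None,side=0):
    pts=[]
    if rows is not None:
        for y in rows:
            xs=np.nonzero(m[y,140:370])[0]+140; pts.append((xs[0]-.5 if side==0 else xs[-1]+.5,y))
    else:
        for x in cols:
            ys=np.nonzero(m[:,x][100:300])[0]+100; pts.append((x,ys[0]-.5 if side==0 else ys[-1]+.5))
    P=np.array([ray(d,p,.012)[:2] for p in pts],np.float32)
    l=cv2.fitLine(P,cv2.DIST_HUBER,0,.001,.001).ravel()
    n=np.array([-l[1],l[0]]);res=(P-l[2:])@n
    return np.degrees(np.arctan2(l[1],l[0])),np.median(abs(res)),abs((C-l[2:])@n)
for k,a in dict(left=dict(rows=range(130,205),side=0),right=dict(rows=range(180,270),side=1),top=dict(cols=range(250,345),side=0),bot=dict(cols=range(170,285),side=1)).items():print(k,edge(**a))
```

```text
left (np.float32(-25.039669), np.float32(0.00067127094), np.float64(0.3016776788752169))
right (np.float32(-25.128916), np.float32(0.0006577413), np.float64(0.17817905497819705))
top (np.float32(64.83537), np.float32(0.0007142391), np.float64(0.20067535432161157))
bot (np.float32(64.89731), np.float32(0.00071449135), np.float64(0.19937709186671665))
```

The board edges give 64.92°, agreeing with the hub direction. Now the slow last nudge.

```bash
python3 -m pendant '[[[0,0,0,0.009,0.01,0,0],[0,0,0,0.009,0.01,0,0],[0,0,0,0.009,0.01,0,0],[0,0,0,0.007,0.009,0,0],[0,0,0,0,0,0,0],[0,0,0,0,0,0,0]]]'
python3 - <<'E'
from h import *
s=manip.state();p=s['tool_pos'][:2]-C;print(np.hypot(*p),np.degrees(np.arctan2(p[1],p[0])))
d=grab('top','top4.png');print(redang(d));e=grab('side','side4.png')
# side view: red centroid on plane .08
h=cv2.cvtColor(e['frame'],cv2.COLOR_BGR2HSV)
cv2.imwrite('pics/both.png',np.hstack([cv2.resize(d['frame'][130:230,180:300],(480,400)),cv2.resize(e['frame'][150:270,220:320],(320,384))[:400] if 0 else cv2.resize(e['frame'][150:250,240:320],(320,400))]))
E
```

```text
time: 8.88
tool_pos: [0.7086, -0.0825, 0.0714]
tool_rot: [0.0, 0.836, 0.549, 0.0]
contact_force: [0.2, 0.2, 0.0]
gripper_width: -0.001
0.13836403141389517 -35.56139622276962
(np.float64(62.81801693652802), np.float32(64.420105), np.float64(0.13969574572453508))
```

View pics/both.png

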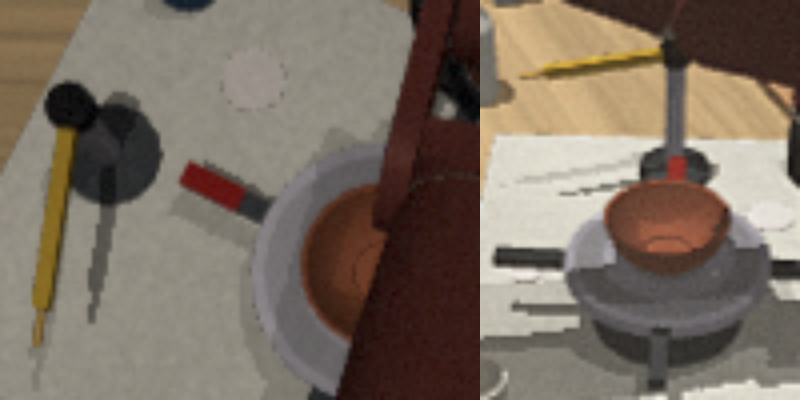

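Right after the nudge, the red arm points nearly at the post and the bowl is centred. The two angle estimates, 62.8° and 64.4°, disagree because the robot hides part of the wheel. I back off, lift, and move over to the pointer side at height so the wheel is uncovered.

```bash
python3 -m pendant '[[[0,0,0,-0.02,-0.023,0,0],[0,0,0,-0.02,-0.023,0,0],[0,0,0,0,0,0.1,0],[0,0,0,0,0,0.12,0],[0,0,0,0,0,0.12,0],[0,0,0,0,0,0.12,0],[0,0,0,0,0,0.12,0],[0,0,0,0,0,0.12,0],[0,0,0,0,0,0.02,0],[0,0,0,-0.055,0.18,0,0],[0,0,0,-0.055,0.18,0,0],[0,0,0,-0.055,0.18,0,0],[0,0,0,-0.055,0.18,0,0],[0,0,0,-0.055,0.18,0,0],[0,0,0,-0.055,0.18,0,0],[0,0,0,-0.055,0.18,0,0],[0,0,0,-0.055,0.18,0,0],[0,0,0,0,0,0,0]]]'
python3 - <<'E'
from h import *
d=grab('top','top5.png');print(redang(d))
f=d['frame'];cv2.imwrite('pics/top5c.png',cv2.resize(f[130:265,205:345],(700,675),interpolation=cv2.INTER_CUBIC)[:600])
E
```

```text
time: 11.22
tool_pos: [0.5865, 0.2682, 0.2494]
tool_rot: [-0.001, 0.835, 0.551, -0.001]
contact_force: [0.0, -0.8, 0.5]
gripper_width: 0.001
(np.float64(62.81801693652802), np.float32(64.420105), np.float64(0.13969574572453508))
```

View pics/top5c.png

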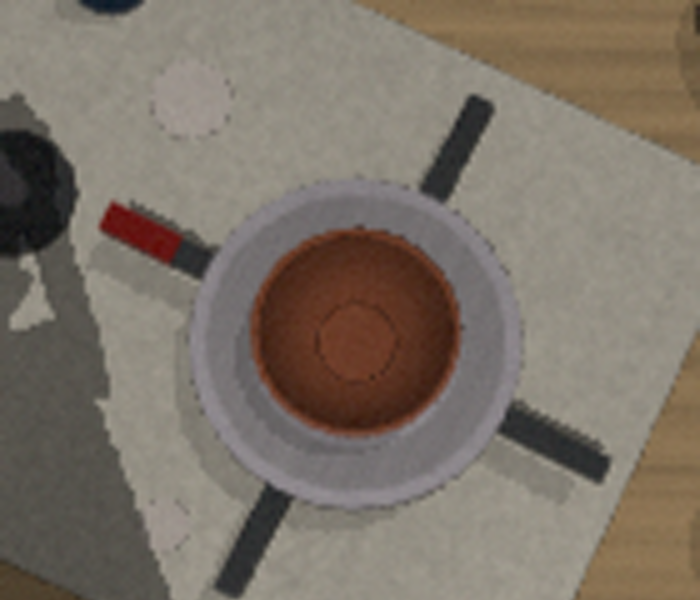

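All four arms are now visible: red end near (226,173), opposite end near (326,223), the others ending near (301,150) and (251,248). I fit each arm.

```bash
cat > arms.py <<'E'
from h import *
def arms(d,thr=82,est=62.8):
    f=d['frame'];out=[];ends=[];cs=[]
    g=f.max(2);hsv=cv2.cvtColor(f,cv2.COLOR_BGR2HSV)
    red=cv2.inRange(hsv,(0,150,60),(6,255,255))|cv2.inRange(hsv,(172,150,60),(180,255,255))
    U,V=np.meshgrid(np.arange(560),np.arange(420))
    W=np.array([ray(d,(u,v),.081)[:2] for u,v in zip(U.ravel(),V.ravel())])
    m=((g<thr)|(red>0)).ravel()
    for k in range(4):
        a=np.radians(est+90*k);t=np.array([np.cos(a),np.sin(a)]);n=np.array([-t[1],t[0]])
        q=W-C;s=q@t;o=q@n
        P=W[m&(s>.105)&(s<.168)&(abs(o)<.016)]
        l=cv2.fitLine(P.astype(np.float32),cv2.DIST_L2,0,.0005,.0005).ravel()
        la=np.degrees(np.arctan2(l[1],l[0]));la=(la-est+45)%90-45+est
        c=P.mean(0);cs.append(c);out.append(la)
    cs=np.array(cs);v1=cs[0]-cs[2];v2=cs[1]-cs[3]
    a1=np.degrees(np.arctan2(v1[1],v1[0]));a2=np.degrees(np.arctan2(v2[1],v2[0]))-90
    print('line fits',np.round(out,2),'pair',a1,a2,'mid',(cs[0]+cs[2])/2,(cs[1]+cs[3])/2)
E
python3 - <<'E'
from arms import *
d=grab('top')
for t in(70,82,95):arms(d,t)
E
```

```text
line fits [64.15 63.14 62.57 63.73] pair 63.1941387795114 63.19861859811144 mid [ 0.59766398 -0.00088656] [ 0.59756888 -0.00097263]
line fits [63.29 63.47 63.23 62.54] pair 63.23174151326542 63.24956984721479 mid [ 0.59730892 -0.00126738] [ 0.59743742 -0.00110477]
line fits [65.75 63.9  62.1  61.93] pair 63.16735624926728 63.21736879135764 mid [ 0.59836664 -0.00187309] [ 0.59724897 -0.00100551]
```

All fits agree on a wheel angle of 63.2°, which is 1.75° short. I go back the same way and push about 4.2 mm past the last contact.

```bash
python3 -m pendant '[[[0,0,0,0.055,-0.18,0,0],[0,0,0,0.055,-0.18,0,0],[0,0,0,0.055,-0.18,0,0],[0,0,0,0.055,-0.18,0,0],[0,0,0,0.055,-0.18,0,0],[0,0,0,0.055,-0.18,0,0],[0,0,0,0.055,-0.18,0,0],[0,0,0,0.055,-0.18,0,0],[0,0,0,0,0,-0.08,0],[0,0,0,0,0,-0.12,0],[0,0,0,0,0,-0.12,0],[0,0,0,0,0,-0.12,0],[0,0,0,0,0,-0.12,0],[0,0,0,0,0,-0.12,0],[0,0,0,0,0,-0.04,0],[0,0,0,0,0,0,0]]]'
```

```text
time: 13.32
tool_pos: [0.6974, -0.0939, 0.0701]
tool_rot: [-0.001, 0.836, 0.549, -0.001]
contact_force: [-0.3, 0.8, 0.6]
gripper_width: -0.0
```

```bash
python3 -m pendant '[[[0,0,0,0.015,0.016,0,0],[0,0,0,0.014,0.015,0,0],[0,0,0,0.01,0.01,0,0],[0,0,0,0.007,0.008,0,0],[0,0,0,0.005,0.006,0,0],[0,0,0,0.004,0.004,0,0],[0,0,0,0,0,0,0],[0,0,0,0,0,0,0]]]'
```

```text
time: 14.32
tool_pos: [0.7121, -0.0793, 0.0712]
tool_rot: [-0.0, 0.836, 0.549, 0.0]
contact_force: [-0.4, -0.7, -0.2]
gripper_width: 0.001
```

```bash
python3 -m pendant '[[[0,0,0,-0.02,-0.023,0,0],[0,0,0,-0.02,-0.023,0,0],[0,0,0,0,0,0.1,0],[0,0,0,0,0,0.12,0],[0,0,0,0,0,0.12,0],[0,0,0,0,0,0.12,0],[0,0,0,0,0,0.12,0],[0,0,0,0,0,0.12,0],[0,0,0,0,0,0.02,0],[0,0,0,-0.055,0.18,0,0],[0,0,0,-0.055,0.18,0,0],[0,0,0,-0.055,0.18,0,0],[0,0,0,-0.055,0.18,0,0],[0,0,0,-0.055,0.18,0,0],[0,0,0,-0.055,0.18,0,0],[0,0,0,-0.055,0.18,0,0],[0,0,0,-0.055,0.18,0,0],[0,0,0,0,0,0,0]]]'
python3 - <<'E'
from arms import *
d=grab('top','top6.png')
for t in(70,82):arms(d,t,64.9)
s=manip.state()['tool_pos'];print(s)
H=HUB
a=np.radians(np.linspace(150,230,17));p=H+.11*np.c_[np.cos(a),np.sin(a)]
print(p[0],(np.diff(p,axis=0)/.25).round(3).tolist(),p[-1])
E
```

```text
time: 16.58
tool_pos: [0.5903, 0.2715, 0.2493]
tool_rot: [-0.001, 0.834, 0.551, -0.001]
contact_force: [0.6, -1.0, 0.1]
gripper_width: -0.003
line fits [64.25 64.51 62.96 65.54] pair 64.75638979075367 64.78538742225538 mid [ 0.59752979 -0.00120597] [ 0.59721063 -0.00084351]
line fits [63.09 64.11 63.61 66.6 ] pair 64.92776565593722 64.86837694460556 mid [ 0.59731425 -0.00164384] [ 0.59730102 -0.00109488]
[0.59099048 0.26992943 0.2495054 ]
[0.59763721 0.2601    ] [[-0.018, -0.034], [-0.015, -0.035], [-0.012, -0.037], [-0.008, -0.037], [-0.005, -0.038], [-0.002, -0.038], [0.002, -0.038], [0.005, -0.038], [0.008, -0.037], [0.012, -0.037], [0.015, -0.035], [0.018, -0.034], [0.021, -0.032], [0.023, -0.03], [0.026, -0.028], [0.028, -0.026]] [0.62219336 0.12083511]
```

The wheel reads 64.85° against a target of about 64.95°, so it is set. Now I descend beside the pointer and push it round.

```bash
python3 -m pendant '[[[0,0,0,0,0,-0.08,0],[0,0,0,0,0,-0.08,0],[0,0,0,0,0,-0.08,0],[0,0,0,0,0,-0.08,0],[0,0,0,0,0,-0.08,0],[0,0,0,0.01,-0.03,0,0],[0,0,0,0,-0.03,0,0],[0,0,0,-0.01,-0.03,0,0],[0,0,0,-0.01,-0.03,0,0],[0,0,0,-0.008,-0.032,0,0],[0,0,0,-0.005,-0.038,0,0],[0,0,0,-0.002,-0.038,0,0],[0,0,0,0.002,-0.038,0,0],[0,0,0,0.005,-0.038,0,0],[0,0,0,0.008,-0.037,0,0],[0,0,0,0.012,-0.037,0,0],[0,0,0,0.015,-0.03,0,0],[0,0,0,0.01,-0.02,0,0],[0,0,0,0,0,0,0]]]'
python3 - <<'E'
from h import *
s=manip.state();p=s['tool_pos'][:2]-HUB;print(np.hypot(*p),np.degrees(np.arctan2(p[1],p[0]))%360)
d=grab('top','top7.png');e=grab('side')
cv2.imwrite('pics/v7.png',np.hstack([cv2.resize(d['frame'][130:250,160:280],(400,400)),cv2.resize(e['frame'][130:250,220:340],(400,400))]))
E
```

```text
time: 19.0
tool_pos: [0.599, 0.1618, 0.1512]
tool_rot: [0.0, 0.836, 0.549, -0.0]
contact_force: [0.0, -0.4, 0.5]
gripper_width: 0.001
0.10339072171144867 204.77578021663257
```

View pics/v7.png

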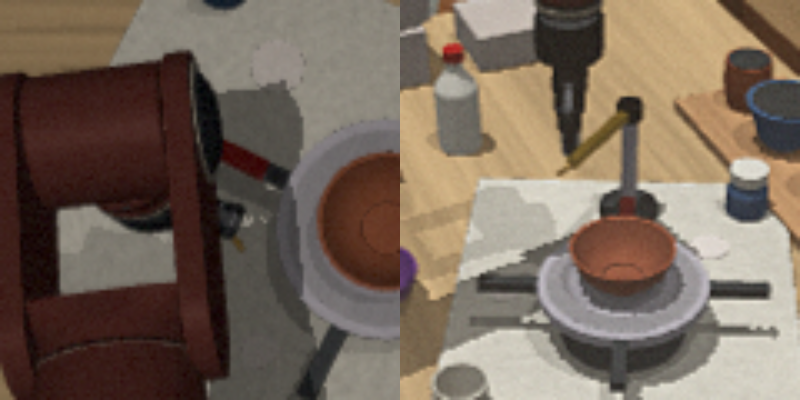

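The pointer is swinging ahead of the finger, with the needle tip at top (232,203.5) and side (268.6,181.6). The bowl and red arm are unaffected.

Run:
```python
from h import *
d=grab('top');e=grab('side')
H=HUB;hs=ray(e,(220+(629-400)/3.333,130+103/3.333),.172)[:2]
for q in(ray(d,(232,203.5),.162)[:2],ray(e,(268.6,181.6),.161)[:2]):
    v=q-H;print(q,np.linalg.norm(v),np.degrees(np.arctan2(v[1],v[0]))%360)
print('hub side',hs)
p0=manip.state()['tool_pos'][:2];a0=np.degrees(np.arctan2(*(p0-H)[::-1]))%360
a=np.radians(np.linspace(a0,a0+30,8));r=np.linspace(np.linalg.norm(p0-H),.108,8)
p=H+r[:,None]*np.c_[np.cos(a),np.sin(a)];print((np.diff(p,axis=0)/.25).round(3).tolist())
```

```text
[0.57059112 0.11318792] 0.1529944177241782 216.92395004620494
[0.57168926 0.11006344] 0.1540259417689342 218.09859577864947
hub side [0.69252688 0.20068685]
[[0.012, -0.029], [0.014, -0.028], [0.016, -0.027], [0.018, -0.026], [0.02, -0.025], [0.022, -0.023], [0.024, -0.022]]
```

```bash
python3 -m pendant '[[[0,0,0,0.012,-0.029,0,0],[0,0,0,0.014,-0.028,0,0],[0,0,0,0.016,-0.027,0,0],[0,0,0,0.018,-0.026,0,0],[0,0,0,0.02,-0.025,0,0],[0,0,0,0.022,-0.023,0,0],[0,0,0,0,0,0,0]]]'
python3 - <<'E'
from h import *
s=manip.state();p=s['tool_pos'][:2]-HUB;print(np.hypot(*p),np.degrees(np.arctan2(p[1],p[0]))%360)
d=grab('top','top8.png');e=grab('side')
cv2.imwrite('pics/v8.png',np.hstack([cv2.resize(d['frame'][130:250,160:280],(400,400)),cv2.resize(e['frame'][130:230,240:340],(400,400))]))
E
```

```text
time: 20.08
tool_pos: [0.6248, 0.1221, 0.1513]
tool_rot: [0.0, 0.836, 0.549, -0.0]
contact_force: [-0.6, 0.6, 0.0]
gripper_width: 0.001
0.10737836248885343 230.6474058520078
```

View pics/v8.png

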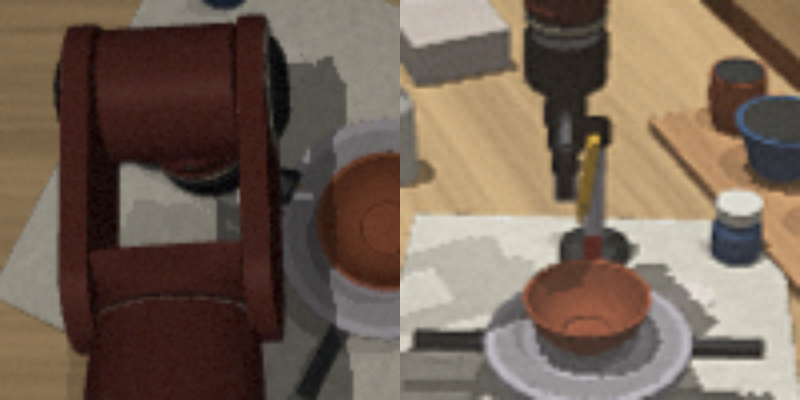

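Side view: the pointer nearly lines up with the post and wheel, with its tip near (285,185). I compute the remainder.

```bash
cat > ptr.py <<'E'
from h import *
def ptr(d,z=.164):
    hsv=cv2.cvtColor(d['frame'],cv2.COLOR_BGR2HSV);m=cv2.inRange(hsv,(18,120,60),(34,255,255))
    ys,xs=np.nonzero(m);W=np.array([ray(d,(x,y),z)[:2] for x,y in zip(xs,ys)])
    r=np.linalg.norm(W-HUB,axis=1);P=W[(r>.02)&(r<.165)]
    l=cv2.fitLine(P.astype(np.float32),cv2.DIST_HUBER,0,.001,.001).ravel()
    v=P.mean(0)-HUB
    print(len(P),'line',np.degrees(np.arctan2(l[1],l[0]))%180+180,'centroid',np.degrees(np.arctan2(v[1],v[0]))%360,'rmax',r[r<.165].max())
    return m
E
python3 - <<'E'
from ptr import *
e=grab('side');ptr(e);q=ray(e,(285,185),.161)[:2];v=q-HUB;print(np.linalg.norm(v),np.degrees(np.arctan2(v[1],v[0]))%360)
for a in(238,240,242,245):print(a,proj(e,np.append(HUB+.158*np.array([np.cos(np.radians(a)),np.sin(np.radians(a))]),.161)))
E
```

```text
54 line 241.35736 centroid 241.60428608737664 rmax 0.14267330085534843
0.15735203040050222 241.99887817839738
238 [281.99616922 184.88202855]
240 [283.48728268 185.00563749]
242 [284.9859926  185.09981877]
245 [287.24325613 185.18554396]
```

About 241.7°, so roughly 2.5° more. Then I back off, lift and look.

```bash
python3 -m pendant '[[[0,0,0,0.005,-0.004,0,0],[0,0,0,0.005,-0.004,0,0],[0,0,0,0.004,-0.003,0,0],[0,0,0,0,0,0,0],[0,0,0,0,0,0,0],[0,0,0,-0.03,0.025,0,0],[0,0,0,-0.05,0.042,0,0],[0,0,0,0,0,0.08,0],[0,0,0,0,0,0.12,0],[0,0,0,0,0,0.12,0],[0,0,0,0,0,0.1,0],[0,0,0,-0.06,0.15,0,0],[0,0,0,-0.08,0.18,0,0],[0,0,0,-0.08,0.18,0,0],[0,0,0,-0.08,0.18,0,0],[0,0,0,-0.08,0.18,0,0],[0,0,0,-0.04,0.1,0,0],[0,0,0,0,0,0,0]]]'
python3 - <<'E'
from ptr import *
from arms import arms
d=grab('top');e=grab('side');ptr(d);ptr(e);arms(d,70,64.9);arms(d,82,64.9)
cv2.imwrite('pics/v9.png',np.hstack([cv2.resize(d['frame'][140:240,180:280],(400,400)),cv2.resize(e['frame'][130:230,240:340],(400,400))]))
E
```

```text
time: 22.48
tool_pos: [0.5022, 0.381, 0.2581]
tool_rot: [0.0, 0.835, 0.551, 0.001]
contact_force: [0.2, 0.2, -0.3]
gripper_width: 0.001
225 line 243.78049 centroid 239.99995533578402 rmax 0.16048051045477943
65 line 243.14243 centroid 243.02452186854083 rmax 0.16143107165404422
line fits [68.04 64.11 63.93 65.74] pair 65.71055865660519 64.83376204183591 mid [ 0.59506849 -0.00183474] [ 0.59706863 -0.00107382]
line fits [67.07 64.11 63.21 65.68] pair 65.69851553463386 64.88570184010047 mid [ 0.59585125 -0.00197385] [ 0.597117   -0.00096143]
```

View pics/v9.png

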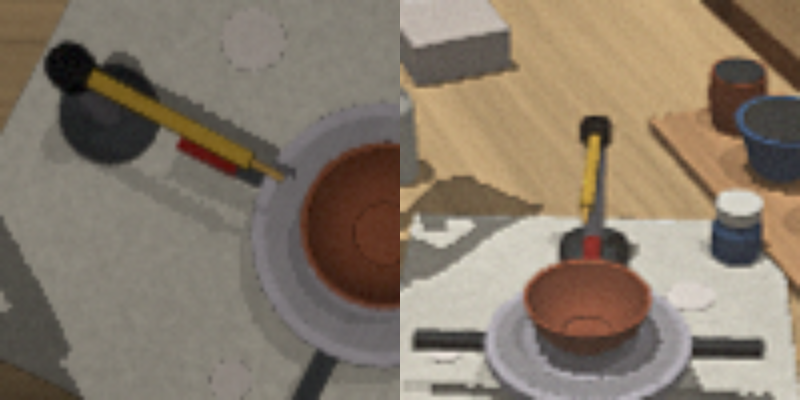

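The view is clear. At the top the needle tip is at (253,184.5) and the hub at (197.5,156.7); at the side the tip is near (286.5,184.5). The cross arms show the wheel has not moved. I do a bounded pointer check on the top-face points.

Run:
```python
from h import *
d=grab('top');e=grab('side')
hub=ray(d,(197.5,156.6),.172)[:2];AX=np.array([.5972,-.0011])
ang=lambda v:np.degrees(np.arctan2(v[1],v[0]))%360
hsv=cv2.cvtColor(d['frame'],cv2.COLOR_BGR2HSV);m=cv2.inRange(hsv,(18,120,60),(34,255,255))
ys,xs=np.nonzero(m[150:190,195:260]);P=np.array([ray(d,(x+195,y+150),.167)[:2] for x,y in zip(xs,ys)])
r=np.linalg.norm(P-hub,axis=1)
for lo,hi in((.03,.13),(.03,.08),(.08,.13)):
    Q=P[(r>lo)&(r<hi)];l=cv2.fitLine(Q.astype(np.float32),2,0,.001,.001).ravel();print(lo,len(Q),ang(l[:2])%180+180,ang(Q.mean(0)-hub))
t=ray(d,(253,184.5),.163)[:2];print('tip',t,ang(t-hub),'hub',hub,'want',ang(AX-hub), 'rim_mark',AX+.07*np.array([np.cos(1.1335),np.sin(1.1335)]))
t=ray(e,(286.5,184.5),.163)[:2];print('side tip',t,ang(t-hub))
print(manip.state()['tool_pos'])
```

```text
0.03 176 242.5766 243.36103571465867
0.03 89 242.5236 243.67451330500762
0.08 87 241.97246 243.1944332448095
tip [0.62147704 0.05899419] 244.0338972242995 hub [0.69263652 0.20511209] want 245.16494111179068 rim_mark [0.62684442 0.062313  ]
side tip [0.62419775 0.06434432] 244.07180812273583
[0.50342821 0.37843026 0.25700732]
```

The pointer is at about 243.8° against 245°, roughly 1.2° short. I return for a small final nudge.

```bash
python3 -m pendant '[[[0,0,0,0.07,-0.16,0,0],[0,0,0,0.07,-0.16,0,0],[0,0,0,0.07,-0.16,0,0],[0,0,0,0.07,-0.16,0,0],[0,0,0,0.07,-0.16,0,0],[0,0,0,0.06,-0.15,0,0],[0,0,0,0,0,0,0],[0,0,0,0,0,-0.1,0],[0,0,0,0,0,-0.12,0],[0,0,0,0,0,-0.12,0],[0,0,0,0,0,-0.08,0],[0,0,0,0,0,0,0]]]'
```

```text
time: 24.18
tool_pos: [0.6041, 0.1418, 0.1494]
tool_rot: [-0.001, 0.836, 0.549, -0.002]
contact_force: [0.6, 0.6, -0.2]
gripper_width: -0.003
```

```bash
python3 -m pendant '[[[0,0,0,0.03,-0.03,0,0],[0,0,0,0.03,-0.03,0,0],[0,0,0,0.016,-0.016,0,0],[0,0,0,0.008,-0.008,0,0],[0,0,0,0.008,-0.008,0,0],[0,0,0,0.008,-0.007,0,0],[0,0,0,0,0,0,0],[0,0,0,0,0,0,0],[0,0,0,-0.03,0.025,0,0],[0,0,0,-0.06,0.05,0,0],[0,0,0,0,0,0.08,0],[0,0,0,0,0,0.12,0],[0,0,0,0,0,0.12,0],[0,0,0,0,0,0.1,0],[0,0,0,-0.06,0.15,0,0],[0,0,0,-0.08,0.2,0,0],[0,0,0,-0.08,0.2,0,0],[0,0,0,-0.08,0.2,0,0],[0,0,0,-0.08,0.2,0,0],[0,0,0,0,0,0,0]]]'
python3 - <<'E'
from ptr import *
from arms import arms
d=grab('top','topf.png');e=grab('side');ptr(e);arms(d,70,64.9)
hub=ray(d,(197.5,156.6),.172)[:2];ang=lambda v:np.degrees(np.arctan2(v[1],v[0]))%360
hsv=cv2.cvtColor(d['frame'],cv2.COLOR_BGR2HSV);m=cv2.inRange(hsv,(18,120,60),(34,255,255))
ys,xs=np.nonzero(m[150:190,195:260]);P=np.array([ray(d,(x+195,y+150),.167)[:2] for x,y in zip(xs,ys)])
r=np.linalg.norm(P-hub,axis=1);Q=P[(r>.03)&(r<.13)];l=cv2.fitLine(Q.astype(np.float32),2,0,.001,.001).ravel();print(ang(l[:2])%180+180,ang(Q.mean(0)-hub))
cv2.imwrite('pics/v10.png',np.hstack([cv2.resize(d['frame'][140:240,180:280],(400,400)),cv2.resize(e['frame'][130:230,240:340],(400,400))]))
E
```

```text
time: 26.68
tool_pos: [0.5113, 0.3764, 0.2582]
tool_rot: [-0.0, 0.834, 0.551, 0.001]
contact_force: [0.3, -0.0, -0.1]
gripper_width: -0.001
65 line 244.28403 centroid 245.07254933933046 rmax 0.1612222241900932
line fits [65.57 64.13 63.76 66.6 ] pair 65.33284728589074 64.853606523102 mid [ 0.59615209 -0.00133982] [ 0.59731157 -0.00106223]
244.44423 245.21613262277305
```

View pics/v10.png

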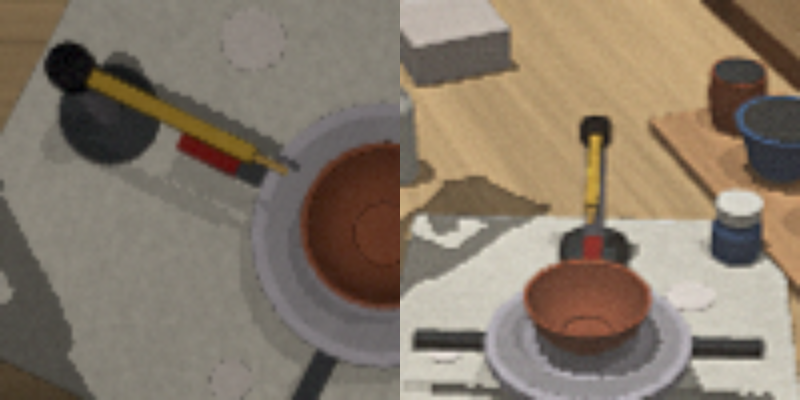

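The pointer now reads about 245° against a wanted 245.0–245.2°. The wheel is still at 64.85°, the bowl is centred and the arm is clear. Handing in.

```bash
python3 -c "
from plant import manip
print(manip.job_done())"
```

```text
the job is handed in; nothing more can be done
None
```

I set the wheel first and then the pointer, using only closed-fingertip pushes, and handed the job in with the arm lifted clear; the last pose reading came at 26.7 s of the 64 s.

- **Wheel:** I pushed a dark arm round about 148° counter-clockwise, looked again, and gave it a 1.7° correction. The last check put the red arm at 64.85°, against about 64.9° towards the post. That figure comes from the two cross arms. The red-arm pair read 65.3° because the pointer partly hides the red arm.
- **Pointer:** I pushed it counter-clockwise, saw it was about 1.2° short, and nudged it again. It now points at about 245° in both views, against a wanted 245.0–245.2°. The straight-line fits read slightly lower, 244.3–244.4°, so I trust the angle to within about 1°.
- **Everything else:** In the last picture, a crop of the wheel area, the bowl sat centred on the wheel. Forces stayed below about 2 N at every reading. I saw nothing else disturbed, but I did not take a final full-scene picture of the other pottery and tools.

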